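Latch back the napkin dispensers' pressure plates

TASK

The three napkin dispensers lie on their backs with their face plates off, waiting to be refilled. Wherever a sprung pressure plate is still standing up, press it down until its catch snaps over it and holds it, so that in the end all three plates stay down in their dispensers by themselves. Do not shove the dispensers out of place, and leave the salt shaker, creamer, ashtray and sugar pourer standing where they are.

Things in the scene. Friction and masses are not known exactly. Their poses are not given: they have to be found in the camera images.
- dispenser_1: Napkin dispenser, loose, about 1 kg, on its back, open front up: black box, chrome rim, outside 190 long (its x) x 110 wide (y) x 86 mm high, walls 4 mm (well 182 x 102). Origin: centre of its underside, on the counter. x runs from the catch end (-x, turned to the robot) to the hinge end; z up. The plate's hinge pin lies along y at (80, 0, 26) mm. The three stand side by side in any order.
- plate_1 (a joint): Hinge angle (rad) of the sprung aluminium pressure plate in dispenser_1. 0: up, sloping 27 degrees, free edge 16 mm above the rim. Grows as pressed. 0.48: level, held under the catch. Press a few mm past this so that the catch can snap over it; the stop is at 0.56 (pad 10 mm lower than latched). If let go before the catch snaps, it springs back to 0. Each plate starts either up or latched.
- plate_1_pad (a point): Centre of the dark round thumb pad, 34 mm across, on plate_1's upper face: press here, 130 mm from the hinge, 28 mm short of the free edge. Plate 92 mm wide, 3 mm thick. Pad height over the counter 88 mm with the plate up, 28 mm latched (then at x = -50 mm of the dispenser). Pressing takes 2 N at the top, 4 N low down, up to 8 N as the catch gives way. x towards the hinge, z out of the face.
- catch_1_nose (a point): Lower tip of the brass spring catch of dispenser_1, at rest; 16 mm inside the -x end wall, 29 mm over the counter. The catch is 18 mm wide, flat below, bevelled on top up to 45 mm over the counter. The plate's free edge pushes it back 7 mm into the end wall on the way down. Its thumb tab shows 14 mm outside that wall. Keep the fingers clear of it. Axes as the dispenser's.
- dispenser_2: Second napkin dispenser, the same in all its parts and axes as dispenser_1, with its own pressure plate (joint plate_2) and catch. At the counter's sides, out of the way of the work, stand a fixed slotted oak stand with the three chrome face plates upright (left, 200 mm high) and a fixed low cabinet with one shallow drawer (right, 95 mm high).
- plate_2 (a joint): Hinge angle (rad) of the pressure plate in dispenser_2; the same plate and the same values as plate_1.
- plate_2_pad (a point): Centre of the thumb pad on plate_2's upper face, as on plate_1.
- catch_2_nose (a point): Lower tip of the catch of dispenser_2, as on dispenser_1.
- dispenser_3: Third napkin dispenser, the same in all its parts and axes as dispenser_1, with its own pressure plate (joint plate_3) and catch.
- plate_3 (a joint): Hinge angle (rad) of the pressure plate in dispenser_3; the same plate and the same values as plate_1.
- plate_3_pad (a point): Centre of the thumb pad on plate_3's upper face, as on plate_1.
- catch_3_nose (a point): Lower tip of the catch of dispenser_3, as on dispenser_1.
- salt_shaker: Green glass salt shaker with chrome cap, loose, 50 mm across, 92 mm high. Origin: centre of its underside, z up. Bystander.
- creamer: Ridged aluminium creamer pitcher, loose, 82 mm across, 100 mm high, with a black handle. Origin: centre of its underside, z up. Bystander.
- ashtray: Red bakelite ashtray, loose, 112 mm across, 28 mm high. Origin: centre of its underside, z up. Bystander.
- sugar_pourer: Glass sugar pourer with chrome top, loose, 72 mm across, 150 mm high. Origin: centre of its underside, z up. Bystander.

How it is judged:
At the end, for the whole second after the job is handed in: All three pressure plates are down and held by their catches with nothing touching them (hinge angle above 0.455 rad, at rest); each dispenser lies flat within 30 mm of where it was, and the salt shaker, creamer, ashtray and sugar pourer stand upright within 30 mm of where they were (value of joint each of plate_1, plate_2, plate_3 above 0.455 rad and velocity of joint each of plate_1, plate_2, plate_3 below 0.05 rad/s and distance of each of dispenser_1, dispenser_2, dispenser_3, salt_shaker, creamer, ashtray, sugar_pourer from where it was at the start of the episode below 0.03 m and angle between each of dispenser_1, dispenser_2, dispenser_3's own z axis and vertical below 0.05 rad and angle between each of salt_shaker, creamer, ashtray, sugar_pourer's own z axis and vertical below 0.1 rad).
It fails at once if a dispenser was shoved more than 50 mm or tipped (distance of any of dispenser_1, dispenser_2, dispenser_3 from where it was at the start of the episode above 0.05 m or angle between any of dispenser_1, dispenser_2, dispenser_3's own z axis and vertical above 0.3 rad).
It fails at once if the salt shaker, creamer, ashtray or sugar pourer was knocked over (angle between any of salt_shaker, creamer, ashtray, sugar_pourer's own z axis and vertical above 0.5 rad).
It also fails if it takes over 40 s, if anything falls off the work surface, if the arm or the gripper's body presses on something with over 40 N, if the wrist force passes 120 N, or if a joint passes its speed limit or range.

ROBOT

A 6-joint arm with a two-finger parallel gripper is mounted at the origin on the work surface. World frame = base frame: x ahead of the robot, y to its left, z up, the work surface at z = 0. Lengths are in m, angles in rad, forces in N, time in s.
With the tool pointing down it reaches from about 0.35 to 0.975 m from the base axis. Payload 4.9 kg.
Tool frame: the origin (TCP) lies at the very end of the fingers, on their centre line; the grasp point (between the pads) lies 19 mm behind it (ctrl.tcp_to_grasp is the z of the grasp point in the tool frame, in m); z points along the fingers, y is the line along which they close (so a half turn about z gives the same grasp; the last joint's range is limited). The gripper opens to 85 mm and grips with 20 to 120 N. Pads are 22 mm wide; open, the fingers measure 114 mm over their backs; the gripper's body (76 mm by 85 mm) begins 54 mm behind the grasp point. The pads swing forward as they close: fully open they stand 13 mm farther back than shut.
Start: joints at [-1.377, 0.053, 1.613, -0, 1.476, -0.119], TCP at [0.192, -0.595, 0.231] pointing down, gripper open.
Joint ranges: [-3.01, 3.01], [-1.01, 2.22], [0.06, 2.58], [-1.02, 4.17], [0.09, 2.62], [-3.14, 3.14]. Speed limits (rad/s): [2.57, 2.57, 3.14, 3.14, 3.14, 3.14].

INTERFACE

Orientations are given as a rotation vector (axis times angle).
In Python, from station import ctrl, eyes, job, nets gives the robot as it stands. The module is installed in compiled form; this text tells all that it offers.
- The arm moves only by the tool jog_arm, never from a script. Its argument "commands" is one flat list of numbers, 7 for each row, row after row: the shift along the tool's x, y, z each as a share of 0.06 m, from -1 to 1, then the turn, a rotation vector about the tool's x, y, z each as a share of 0.1 rad, from -1 to 1, then the finger opening in mm, from 0 to 85.4. In form: [x, y, z, ax, ay, az, grip, x, y, z, ax, ay, az, grip, ...]. A call has 1 to 20 rows; each row shifts and turns the commanded pose from where the row before left it, along the tool's axes as they then stand; what a row does not reach is not made up. A row lasts 1/8 s, in which the tool goes at most 62.5 mm and 10.7 degrees, less where a joint would pass 70% of its speed; a pose out of reach is approached as far as the arm can. A call with a number of a shift or a turn outside -1 to 1 is refused whole. A call with a gripper value outside its range is refused whole. The fingers move at their own pace and stop on an object; "newtons" is the grip in N (left out, the last holds). Time passes only in rows, so rows that do not move let the fingers close. It gives the time, the measured TCP pose, the force, the opening and the grip force at its end, in the units of the state.
- ctrl.get_obs(): the state, without advancing time (a new reading comes with each control period).
- eyes.get_image(name): name is "scene" or "top"; returns a dict with "image" (420x560x3 uint8, red, green, blue), "z_map" (420x560 float32, m along the optical axis (not along the pixel's ray), 0 where there is no reading), "K" (3x3 intrinsics, pixels), "cam_to_world" (4x4, takes a point from camera to world coordinates). Camera axes: x right, y up, looking along -z (the intrinsics and any distortion apply to the point x, -y, -z); pixel columns grow to the right and rows downward; lengths in m; the calibration is good to about 2 mm. A picture is of the moment at which its call begins.
- job.finish_job(): hands the job in; it is judged then, once.
Trained networks look in the newest picture that a camera, given by its name, has taken for a name from the list of things; names that differ only in an ending like _2 or _b are one class to them, and where a whole thing is asked for, a point or a joint stands for the part that bears it (a point fixed in the world has none). Each returns a list of dicts, best first, with "p" (0 to 1); they miss things now and then, are a little off and sometimes report something else, mostly with a low value. They report only what shows in the picture. A call takes as long as a camera call.
- nets.silhouettes(camera, name): "mask" (420x560 bool, what is visible of it) and "bbox" ([left, top, right, bottom] in pixels, round what is visible of it).
The state is a dict: "t": time; "q": joint angles; "dq": joint speeds; "effort": joint torques, N m; "tool_pos": TCP position; "tool_rot": TCP orientation; "contact_force": force on the tool from outside, world axes, zero at the start; "wrist_torque": the same for the moment, N m; "opening": finger opening in m; "grip_force": force on a finger pad.
Only numpy, scipy, OpenCV 4.12 (cv2) and the standard library are available. Lean on these libraries where they do the work, as an engineer would, in place of code of your own. Each camera call takes 0.05 s, during which the arm holds its last target. There are 200 camera calls.

## Working session

There is one attempt and no reset: what is moved stays moved. The work goes in short steps, Python scripts to look and compute and a tool call to move; the robot and the scene stay as the last step left them, time stands still between calls to the robot, and variables do not carry over. Pictures are saved under pics/ and viewed, at most 10 in all, crops included, and the job is handed in when it is done.

Besides the shell and the picture viewer there is one more tool, called after "Call:" as a command line: name --argument value ..., lists and objects as JSON in quotes. jog_arm: Moves the arm, as the interface text tells. Shift numbers are shares of 0.06 m and turn numbers shares of 0.1 rad, none past 1 either way. Its arguments: {"type":"object","properties":{"commands":{"type":"array","items":{"type":"number"}},"newtons":{"type":"number"}},"required":["commands"]}

```bash
mkdir -p pics
cat > h.py <<'E'
import numpy as np, cv2
from station import ctrl, eyes, job, nets
def world(d):
    z=d["z_map"]; K=d["K"]; v,u=np.mgrid[:z.shape[0],:z.shape[1]]
    P=np.stack([(u-K[0,2])/K[0,0]*z,-(v-K[1,2])/K[1,1]*z,-z,np.ones_like(z)],-1)
    W=(P@np.array(d["cam_to_world"]).T)[...,:3]; W[z==0]=np.nan
    return W
def save(d,n): cv2.imwrite("pics/"+n,d["image"][:,:,::-1])
E
python3 - <<'E'
from h import *
for n in("top","scene"):
    d=eyes.get_image(n); save(d,n+"0.png"); W=world(d); np.save(n+"0.npy",W)
    print(n,d["K"][0,0],np.array(d["cam_to_world"])[:3,3])
    for nm in("dispenser_1","plate_1_pad","catch_1_nose","plate_1"):
        for r in nets.silhouettes(n,nm):
            m=r["mask"]; print(nm,round(r["p"],2),r["bbox"],np.nanmedian(W[m],0).round(3),np.nanpercentile(W[m][:,2],[5,95]).round(3))
o=ctrl.get_obs(); print(o["tool_pos"],o["tool_rot"],o["t"],o["contact_force"])
E
```

```text
top 543.2327917887271 [ 0.50703715 -0.00320431  1.47697121]
dispenser_1 0.87 [261.3, 187.8, 305.9, 266.1] [ 0.549 -0.027  0.027] [0.002 0.087]
dispenser_1 0.64 [344.7, 195.1, 400.0, 273.7] [ 0.525 -0.259  0.028] [0.004 0.086]
dispenser_1 0.58 [419.9, 213.2, 464.4, 256.3] [ 0.527 -0.457  0.009] [0.002 0.029]
dispenser_1 0.57 [152.7, 200.8, 209.8, 280.2] [0.509 0.24  0.062] [0.002 0.095]
dispenser_1 0.18 [350.7, 201.1, 387.1, 263.0] [ 0.523 -0.258  0.027] [0.021 0.031]
plate_1_pad 0.64 [158.9, 207.3, 202.1, 262.9] [0.512 0.241 0.067] [0.033 0.098]
catch_1_nose 0.96 [156.2, 196.5, 208.1, 278.6] [0.509 0.24  0.061] [0.001 0.095]
plate_1 0.76 [350.5, 201.9, 389.2, 265.1] [ 0.525 -0.258  0.026] [0.02  0.032]
plate_1 0.62 [263.4, 193.2, 299.1, 253.7] [ 0.544 -0.027  0.027] [0.021 0.032]
plate_1 0.58 [155.9, 208.0, 201.6, 262.5] [0.512 0.239 0.067] [0.034 0.097]
scene 395.43511740040566 [ 1.36086988 -0.45209059  0.92904962]
dispenser_1 0.96 [230.4, 181.3, 295.4, 250.3] [ 0.55  -0.024  0.042] [0.008 0.086]
dispenser_1 0.84 [295.5, 152.3, 351.5, 211.5] [0.528 0.228 0.063] [0.003 0.093]
dispenser_1 0.84 [161.3, 202.3, 231.2, 275.5] [ 0.529 -0.252  0.038] [0.006 0.086]
plate_1_pad 0.73 [303.8, 154.6, 342.4, 185.0] [0.501 0.245 0.074] [0.047 0.098]
catch_1_nose 0.78 [295.4, 152.2, 352.5, 203.5] [0.529 0.226 0.065] [0.009 0.093]
catch_1_nose 0.55 [174.0, 220.0, 214.3, 251.9] [ 0.513 -0.25   0.028] [0.024 0.032]
plate_1 0.8 [176.4, 220.5, 210.6, 249.8] [ 0.507 -0.249  0.027] [0.024 0.03 ]
plate_1 0.59 [301.8, 155.7, 340.4, 185.0] [0.498 0.246 0.075] [0.048 0.098]
plate_1 0.57 [245.3, 194.8, 280.7, 224.3] [ 0.533 -0.014  0.027] [0.024 0.031]
[ 0.1923326  -0.59464693  0.23127312] [-3.10319003e+00 -4.89396029e-01  6.06454437e-07] 0.5 [ 0.07842068 -0.00829037  0.77636512]
```

Run:
```python
import cv2,numpy as np
a=cv2.imread("pics/top0.png"); cv2.imwrite("pics/top1.png",cv2.resize(a[150:330,110:480],(800,389),interpolation=cv2.INTER_CUBIC))
W=np.load("top0.npy")
# plate plane fits inside masks & high points around left dispenser
for (l,t,r,b) in((160,210,200,260),(354,205,385,262),(266,196,297,251)):
    R=W[t:b,l:r].reshape(-1,3); R=R[np.isfinite(R[:,0])]; A=np.c_[R[:,:2],np.ones(len(R))]
    w=np.ones(len(R),bool)
    for _ in range(6):
        c=np.linalg.lstsq(A[w],R[w,2],rcond=None)[0]; e=abs(A@c-R[:,2]); w=e<max(.004,np.median(e)*2)
    print("slope deg",np.degrees(np.arctan(np.hypot(*c[:2]))),"dir",np.degrees(np.arctan2(-c[1],-c[0])),w.mean(),c)
for (l,r) in((145,220),(335,410),(250,316)):
    R=W[180:290,l:r].reshape(-1,3); R=R[np.isfinite(R[:,0])]
    R=R[(R[:,2]>.078)&(R[:,2]<.09)]
    print(cv2.minAreaRect(R[:,:2].astype(np.float32)),len(R))
```

```text
slope deg 27.60764926045701 dir -5.704318862511733 0.7938816449348044 [-0.52036773  0.05197922  0.3214965 ]
slope deg 0.40359075370141334 dir -45.80993490963035 0.8030646992054483 [-0.00491003  0.00505084  0.03040897]
slope deg 0.4802528815354841 dir -34.35103961778168 0.7987051206592113 [-0.0069203   0.00472975  0.03031073]
((0.5102702379226685, 0.23976030945777893), (0.1143963411450386, 0.19222378730773926), 84.52810668945312) 953
((0.5271117091178894, -0.2545807957649231), (0.1925581395626068, 0.11414483189582825), 7.0594096183776855) 630
((0.5504106283187866, -0.028284166008234024), (0.19043827056884766, 0.11353651434183121), 0.47757670283317566) 601
```

View pics/top1.png

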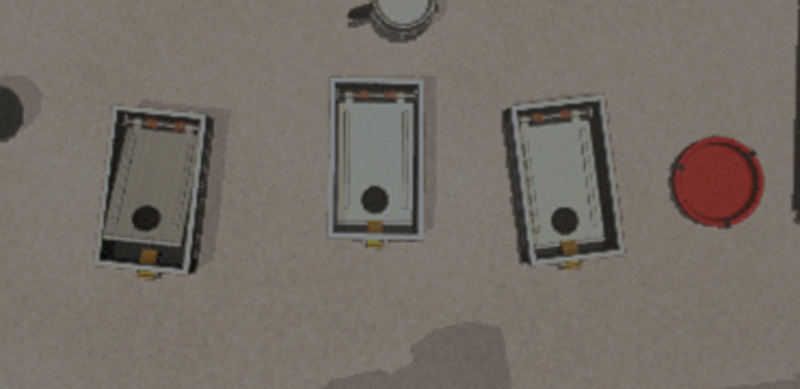

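View pics/scene0.png

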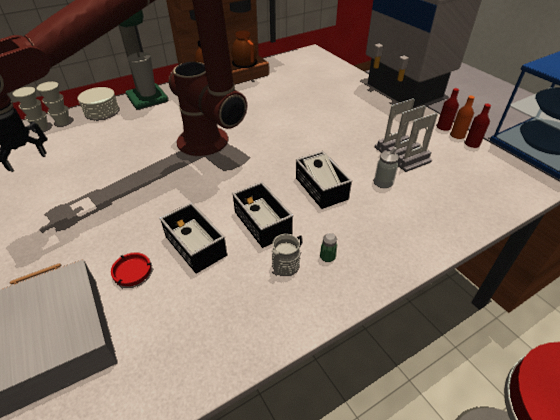

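The left dispenser's plate is up (top image: pad at about (177,251), crop (146,218)). The middle and right plates are level under their brass catches. Next I check the pad in both views.

```bash
cat >> h.py <<'E'
from scipy.spatial.transform import Rotation as R
C=np.array([.5103,.2398]); X=np.array([np.cos(np.radians(-5.5)),np.sin(np.radians(-5.5))])
def todo(target):
    o=ctrl.get_obs(); r=R.from_rotvec(o["tool_rot"]); d=r.inv().apply(np.array(target)-o["tool_pos"])
    print("t",round(o["t"],2),"pos",o["tool_pos"].round(4),"tool shift /0.06:",(d/.06).round(2),"x axis",r.as_matrix()[:,0].round(3),"z",r.as_matrix()[:,2].round(3),"F",np.round(o["contact_force"],1),"op",round(o["opening"],3))
E
python3 - <<'E'
from h import *
for n,(l,t,r,b) in(("top",(166,238,190,262)),("scene",(305,155,335,180))):
    g=cv2.imread(f"pics/{n}0.png",0)[t:b,l:r]; W=np.load(n+"0.npy")[t:b,l:r]
    m=(g<70)&(W[...,2]>.078)&(W[...,2]<.1)
    k,lab,st,ce=cv2.connectedComponentsWithStats(m.astype(np.uint8))
    for i in range(1,k):
        if st[i,4]>8: print(n,st[i],ce[i]+[l,t],W[lab==i].mean(0).round(4),np.ptp(W[lab==i],0).round(3))
Y=np.array([-X[1],X[0]])
print("exp pad up",C-.036*X,"press",C-.046*X)
todo([*(C-.046*X),.13])
E
```

```text
top [  5   7  13  12 118] [176.97457627 250.96610169] [0.4756 0.2437 0.0871] [0.028 0.032 0.021]
scene [ 9  5  8  8 52] [317.46153846 163.23076923] [0.4768 0.243  0.0869] [0.027 0.03  0.016]
exp pad up [0.47446574 0.24325045] press [0.46451177 0.2442089 ]
t 0.5 pos [ 0.1923 -0.5946  0.2313] tool shift /0.06: [  8.62 -11.91   1.69] x axis [0.951 0.308 0.   ] z [-0.  0. -1.] F [ 0.1 -0.   0.8] op 0.085
```

Call:
jog_arm --commands '[1,0,0,0,0,0,0,1,0,0,0,0,0,0,1,0,0,0,0,0,0,0.4,-0.9,0,0,0,0,0,0.4,-0.9,0,0,0,0,0,0.4,-0.9,0,0,0,0,0,0.4,-0.9,0,0,0,0,0,0.4,-0.9,0,0,0,0,0,0.4,-0.9,0,0,0,0,0,0.4,-0.9,0,0,0,0,0,0.4,-0.9,0,0,0,0,0,0.4,-0.9,0,0,0,0,0,0.4,-0.9,0,0,0,0,0,0.4,-0.9,0,0,0,0,0,0.4,-0.9,0,0,0,0,0,0,0,0,0,0,1,0,0,0,0,0,0,1,0,0,0,0,0,0,1,0,0,0,0,0,0,1,0,0,0,0,0,0,0,0]'

```text
t: 3.0
tool_pos: [0.4382, 0.1659, 0.2314]
tool_rot: [-3.139, 0.135, -0.0]
contact_force: [0.4, 0.4, -0.3]
opening: -0.0
grip_force: 0.0
```

```bash
python3 -c "
from h import *
todo([*(C-.046*X),.13])"
```

```text
t 3.0 pos [0.4382 0.1659 0.2314] tool shift /0.06: [ 0.32 -1.34  1.69] x axis [ 0.996 -0.086  0.   ] z [ 0.  0. -1.] F [ 0.4  0.4 -0.3] op -0.0
```

Call:
jog_arm --commands '[0.16,-0.67,0,0,0,0.1,0,0.16,-0.67,0,0,0,0,0,0,0,0.85,0,0,0,0,0,0,0.84,0,0,0,0,0,0,0,0,0,0,0]'

```text
t: 3.62
tool_pos: [0.4613, 0.2431, 0.1252]
tool_rot: [3.134, -0.15, -0.015]
contact_force: [-0.3, 0.5, 0.3]
opening: -0.0
grip_force: 0.0
```

```bash
python3 -c "
from h import *
todo([*(C-.046*X),.022])"
```

```text
t 3.62 pos [0.4613 0.2431 0.1252] tool shift /0.06: [ 0.07 -0.03  1.72] x axis [ 0.995 -0.096 -0.009] z [-0.009 -0.003 -1.   ] F [-0.3  0.5  0.3] op -0.0
```

Call:
jog_arm --commands '[0.05,-0.02,0.2,0,0,0,0,0,0,0.2,0,0,0,0,0,0,0.2,0,0,0,0,0,0,0.2,0,0,0,0,0,0,0.2,0,0,0,0,0,0,0.2,0,0,0,0,0,0,0.2,0,0,0,0,0,0,0.2,0,0,0,0,0,0,0,0,0,0,0]'

```text
t: 4.75
tool_pos: [0.4679, 0.2453, 0.0336]
tool_rot: [-3.138, 0.153, 0.0]
contact_force: [-1.9, -0.2, 5.5]
opening: 0.0001
grip_force: 2.9
```

```bash
python3 -c "
from h import *
todo([*(C-.046*X),.021])"
```

```text
t 4.75 pos [0.4679 0.2453 0.0336] tool shift /0.06: [-0.06  0.02  0.21] x axis [ 0.995 -0.097 -0.   ] z [-0.  0. -1.] F [-1.9 -0.2  5.5] op 0.0
```

Call:
jog_arm --commands '[0,0,0.07,0,0,0,0,0,0,0.07,0,0,0,0,0,0,0.07,0,0,0,0,0,0,0,0,0,0,0,0,0,0,0,0,0,0]'

```text
t: 5.38
tool_pos: [0.468, 0.2452, 0.0215]
tool_rot: [-3.138, 0.153, -0.0]
contact_force: [-1.3, 0.6, 4.8]
opening: 0.0001
grip_force: 2.2
```

Call:
jog_arm --commands '[0,0,-0.1,0,0,0,0,0,0,-0.1,0,0,0,0,0,0,-0.1,0,0,0,0,0,0,0,0,0,0,0]'

```text
t: 5.88
tool_pos: [0.4681, 0.2451, 0.0397]
tool_rot: [-3.138, 0.153, -0.001]
contact_force: [0.2, -0.3, 0.0]
opening: -0.0
grip_force: 0.0
```

No force at z = 0.040, so the catch holds. I'll lift clear and check all three.

Call:
jog_arm --commands '[0,0,-0.6,0,0,0,0,0,0,-1,0,0,0,0,0,0,-1,0,0,0,0,0,0,-0.8,0,0,0,0,-0.3,1,0,0,0,0,0,-0.3,0.9,0,0,0,0,0,-0.3,0.9,0,0,0,0,0,-0.3,0.9,0,0,0,0,0,0,0.9,0,0,0,0,0,0,0.9,0,0,0,0,0,0,0.9,0,0,0,0,0,0,0.9,0,0,0,0,0,0,0,0,0,0,0,0]'

```text
t: 7.5
tool_pos: [0.3526, -0.1863, 0.2428]
tool_rot: [-3.137, 0.163, 0.002]
contact_force: [0.0, 0.2, 0.5]
opening: 0.0
grip_force: 0.0
```

Run:
```python
from h import *
d=eyes.get_image("top"); W=world(d); a=d["image"][:,:,::-1]
cv2.imwrite("pics/top2.png",cv2.resize(a[150:330,110:480],(800,389),interpolation=cv2.INTER_CUBIC))
for n,(l,r) in(("left",(145,220)),("right",(335,410)),("mid",(250,316))):
    Q=W[180:290,l:r].reshape(-1,3); Q=Q[np.isfinite(Q[:,0])]
    q=Q[(Q[:,2]>.078)&(Q[:,2]<.09)]; p=Q[(Q[:,2]>.02)&(Q[:,2]<.034)]
    print(n,cv2.minAreaRect(q[:,:2].astype(np.float32)),"plate pts",len(p),np.median(p[:,2]))
W0=np.load("top0.npy"); D=abs(W[...,2]-W0[...,2])>.02
print([ (s[:5].tolist()) for s in cv2.connectedComponentsWithStats(D.astype(np.uint8))[2][1:] if s[4]>30])
```

```text
left ((0.5104283094406128, 0.239609032869339), (0.114264115691185, 0.19211679697036743), 84.48757934570312) plate pts 2072 0.026648628212856185
right ((0.5269572734832764, -0.2551438808441162), (0.1924017369747162, 0.11448124796152115), 7.349892616271973) plate pts 2037 0.02663229017117774
mid ((0.5504103302955627, -0.028327301144599915), (0.19051633775234222, 0.11355343461036682), 0.5558170080184937) plate pts 1979 0.026764528540620613
[[158, 211, 43, 59, 1610], [171, 290, 250, 130, 14207], [507, 373, 53, 47, 1445]]
```

View pics/top2.png

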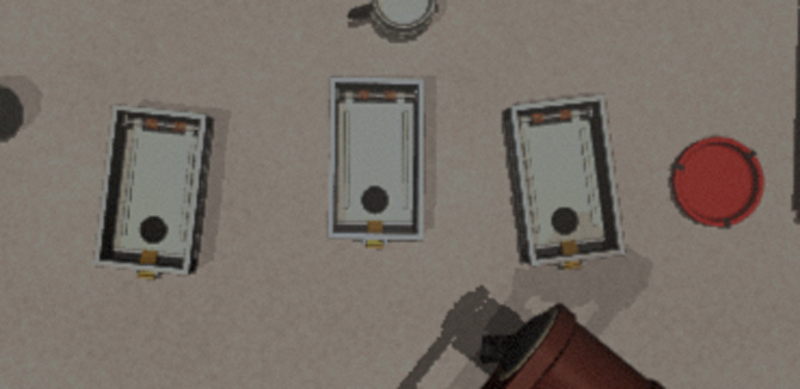

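The picture shows all three plates level under their catches (left pad now at crop (153,229)), and nothing else has moved.

```bash
python3 -c "
from h import *
print(job.finish_job())"
```

```text
the job is handed in; nothing more can be done
None
```

I pressed the left dispenser's plate down until its catch held it; the other two were already latched, so all three plates are down with no visible shift of the dispensers or bystanders, and the job is handed in (no verdict was returned).

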